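Sweep the clothes pegs into the pan

ROBOT

A 6-joint arm with a two-finger parallel gripper is mounted at the origin on a cart in front of the work surface, level with it; the furniture and walls round the work are solid. World frame = base frame: x ahead of the robot, y to its left, z up, the work surface at z = 0. Lengths are in m, angles in degrees, forces in N, time in s.
With the tool pointing down it reaches from about 0.4 to 0.825 m from the base axis. Payload 7 kg.
Tool frame: the origin (TCP) lies on the centre line of the jaws, within the pads' length; the fingertips stand 19 mm ahead of it and the grasp point (between the pads) is the TCP (r.tip_extent is the distance from the TCP to the fingertips, in m); z points along the fingers, y is the line along which they close (so a half turn about z gives the same grasp; the last joint's range is limited). The gripper opens to 88 mm and grips with 3 to 60 N. Pads are 19 mm wide; open, the fingers measure 130 mm over their backs; the gripper's body (78 mm by 193 mm) begins 47 mm behind the grasp point.
Start: joints at [16.507, 20.546, 0.682, 0, -70.136, -16.507], TCP at [0.675, -0, 0.246] pointing down, gripper open.
Joint ranges: [-176.03, 176.03], [-82.01, 121.73], [-58.28, 71.71], [-173.87, 95.51], [-174.79, -0.11], [-173.66, 173.66]. Speed limits (degrees/s): [136.94, 136.94, 172.46, 180, 180, 180].

INTERFACE

Orientations are given as [roll, pitch, yaw] about the fixed x, y, z axes, in that order (R = Rz(yaw) Ry(pitch) Rx(roll)).
In Python, from plant import r gives the robot as it stands. The module is installed in compiled form; this text tells all that it offers.
- The arm moves only by the tool jog_arm, never from a script. Its argument "deltas" is a list that holds one entry, the list of rows, each a list of 5 numbers: the opening, from -1 (shut) to 1 (fully open), then the shift along the world's x, y, z in cm, then the turn about the world's z in rad. In form: [[[claw, dx, dy, dz, turn], ...]]. A call has 1 to 8 rows; each row shifts and turns the commanded pose from where the row before left it; what a row does not reach is not made up. A row lasts 1/8 s, in which the tool goes at most 62.5 mm and 10.7 degrees, less where a joint would pass 70% of its speed; a pose out of reach is approached as far as the arm can. A call with a gripper value outside its range is refused whole. The fingers move at their own pace and stop on an object; "force" is the grip in N (left out, the last holds). Time passes only in rows, so rows that do not move let the fingers close. It gives the time, the measured TCP pose, the force, the opening and the grip force at its end, in the units of the state.
- r.get_state(): the state, without advancing time (a new reading comes with each control period).
- r.capture(name): name is "scene" or "side" or "wrist"; returns the picture (420x560x3 uint8, blue, green, red); there is no depth.
- r.camera_info(name): a dict with "fx", "fy", "cx", "cy" (pixels), "view" (4x4, takes a point from world to camera coordinates). Camera axes: x right, y up, looking along -z (the intrinsics and any distortion apply to the point x, -y, -z); pixel columns grow to the right and rows downward; lengths in m; the calibration is good to about 2 mm. A picture is of the moment at which its call begins: read the wrist's pose just before it. camera_info takes no time and is no camera call; for the wrist camera it gives the pose at the moment of the call.
- r.close_job(): hands the job in; it is judged then, once.
The state is a dict: "time_s": time; "joints": joint angles; "qd": joint speeds; "joint_torque": joint torques, N m; "tcp_pos": TCP position; "eef_rot": TCP orientation; "contact_force": force on the tool from outside, world axes, zero at the start; "moment": the same for the moment, N m; "gripper_width": finger opening in m; "gripper_force": force on a finger pad.
Only numpy, scipy, OpenCV 4.12 (cv2) and the standard library are available. Lean on these libraries where they do the work, as an engineer would, in place of code of your own. Each camera call takes 0.05 s, during which the arm holds its last target. There are 200 camera calls.

TASK

With the closed fingertips, push the three wooden clothes pegs that lie in front of the low grey metal pan across the table and through its open side, until every peg lies wholly inside it. Only slide them along the table: do not pick up or lift anything, and leave the thread spool and the thimble standing where they are.

Things in the scene. Friction and masses are not known exactly. Their poses are not given: they have to be found in the camera images.
- pan: low three-sided grey sheet-metal pan, fixed to the table. Origin on the table at the middle of its open side (mouth); x points from the mouth into the pan, y along the mouth, z up. Inside 220 mm wide (y -110 to +110), 140 mm deep (x 0 to 140); side and back walls 5 mm thick (8 mm at the rim), 32 mm high. The floor is a thin sheet without a step: pegs slide straight in at table height
- peg_a: wooden spring clothes peg lying on the table, a plain bar 72 mm long, 14 mm wide, 12 mm high, 14 to 28 g, slides freely; origin at the centre of its underside, z up, y along its length (either way round)
- peg_a_end0 (a point): middle of the end face of peg_a at its -y end, 6 mm above its underside
- peg_a_end1 (a point): middle of the end face of peg_a at its +y end, 6 mm above its underside
- peg_b: wooden spring clothes peg lying on the table, a plain bar 72 mm long, 14 mm wide, 12 mm high, 14 to 28 g, slides freely; origin at the centre of its underside, z up, y along its length (either way round)
- peg_b_end0 (a point): middle of the end face of peg_b at its -y end, 6 mm above its underside
- peg_b_end1 (a point): middle of the end face of peg_b at its +y end, 6 mm above its underside
- peg_c: wooden spring clothes peg lying on the table, a plain bar 72 mm long, 14 mm wide, 12 mm high, 14 to 28 g, slides freely; origin at the centre of its underside, z up, y along its length (either way round)
- peg_c_end0 (a point): middle of the end face of peg_c at its -y end, 6 mm above its underside
- peg_c_end1 (a point): middle of the end face of peg_c at its +y end, 6 mm above its underside
- spool: thread spool standing upright, flanges 34 mm across, 52 mm high, pale thread on brown wood; its axis is 10 mm from the origin along +y, origin on its underside; bystander that must stay put
- thimble: small steel thimble standing upright, 20 mm across, 22 mm high; origin at the centre of its underside; bystander that must stay put
- snap_press: obstacle: fixed dark cast-iron hand press to the right of the work, base about 200 x 110 mm. Origin on the table under its ram, z up, x away from the robot. Its column stands about 250 mm high, from x 0 to 135 mm; its lever rises toward the robot to a ball 38 mm across at about x -126 mm, z 414 mm (top 433 mm). Keep the arm clear
Not all that is in view belongs to the job. Leave any black look-alike of the peg_b alone. What is shaped like the peg_a but purple is not meant.

How it is judged:
By the outcome, as a careful person would: the job done as asked, in the order asked, and still so for the second after the job is handed in, with the robot touching nothing.
It also fails if it takes over 72 s, if anything falls off the work surface, if the arm or the gripper's body presses on something with over 40 N, if the wrist force passes 120 N, or if a joint passes its speed limit or range.

## Working session

There is one attempt and no reset: what is moved stays moved. The work goes in short steps, Python scripts to look and compute and a tool call to move; the robot and the scene stay as the last step left them, time stands still between calls to the robot, and variables do not carry over. Pictures are saved under pics/ and viewed, at most 10 in all, crops included, and the job is handed in when it is done.

Besides the shell and the picture viewer there is one more tool, called after "Request:" as name(argument=value, ...), one argument or row to a line, values as JSON. jog_arm: Moves the arm, as the interface text tells. Its arguments: {"type":"object","properties":{"deltas":{"type":"array"},"force":{"type":"number"}},"required":["deltas"]}

```bash
mkdir -p pics
python3 - <<'E'
from plant import r
import cv2
for n in ("scene","side"):
    im=r.capture(n); cv2.imwrite(f"pics/{n}0.png",im)
    i=r.camera_info(n); print(n,{k:v for k,v in i.items()})
s=r.get_state(); print(s["tcp_pos"],s["eef_rot"],s["time_s"],r.tip_extent,s["gripper_width"])
E
```

```text
scene {'fx': 396.21789825862635, 'fy': 396.21789825862635, 'cx': 282.27421979602394, 'cy': 210.63048165826558, 'view': array([[ 0.83569219, -0.54897987,  0.01548094, -0.40394823],
       [ 0.35157652,  0.55642227,  0.75285338, -0.28458557],
       [-0.42191529, -0.62371096,  0.65800618, -0.66330044],
       [ 0.        ,  0.        ,  0.        ,  1.        ]])}
side {'fx': 475.91281237665464, 'fy': 475.91281237665464, 'cx': 282.01185452968934, 'cy': 207.0624925292185, 'view': array([[-0.97208522, -0.23458919,  0.00427139,  0.57550699],
       [ 0.15584399, -0.63195978,  0.75917026, -0.06823302],
       [-0.17539379,  0.73864386,  0.65087808, -0.85974058],
       [ 0.        ,  0.        ,  0.        ,  1.        ]])}
[ 6.74591618e-01 -4.63002388e-06  2.44738553e-01] [ 1.79916151e+02 -8.29461019e-03 -9.00032974e+01] 0.1 0.019 0.08750310867593632
```

View pics/scene0.png

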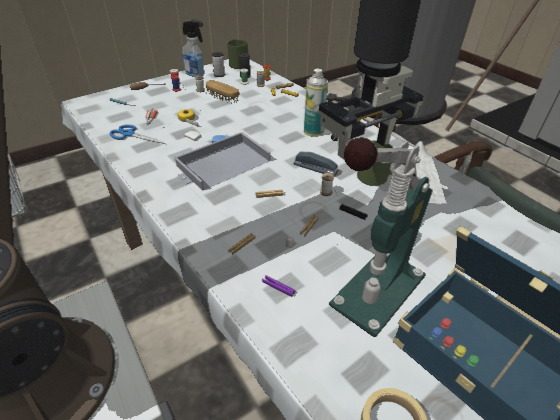

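View pics/side0.png

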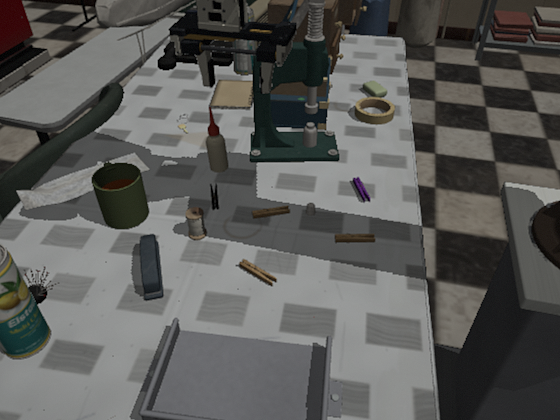

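```bash
cat > h.py <<'E'
import numpy as np, cv2
from plant import r
def cast(n,uv,z,info=None):
    i=info or r.camera_info(n); V=i["view"]; R=V[:3,:3]; c=-R.T@V[:3,3]
    uv=np.atleast_2d(uv).astype(float)
    d=np.c_[(uv[:,0]-i["cx"])/i["fx"],-(uv[:,1]-i["cy"])/i["fy"],-np.ones(len(uv))]@R
    return (c+d*((z-c[2])/d[:,2])[:,None])[:,:2]
def pegs(n,im,box,info=None):
    hsv=cv2.cvtColor(im,cv2.COLOR_BGR2HSV)
    m=cv2.inRange(hsv,(6,75,30),(24,255,255)); k=np.zeros_like(m); x0,y0,x1,y1=box; k[y0:y1,x0:x1]=m[y0:y1,x0:x1]
    k=cv2.morphologyEx(k,cv2.MORPH_CLOSE,np.ones((3,3)))
    for c in cv2.findContours(k,cv2.RETR_EXTERNAL,cv2.CHAIN_APPROX_NONE)[0]:
        if cv2.contourArea(c)<40: continue
        w=cast(n,c[:,0],0.007,info)*1000
        (cx,cy),(a,b),t=cv2.minAreaRect(w.astype(np.float32))
        p=cv2.boxPoints(((cx,cy),(a,b),t)); e=p[1]-p[0] if np.linalg.norm(p[1]-p[0])>np.linalg.norm(p[2]-p[1]) else p[2]-p[1]
        print(n,"px",c[:,0].mean(0).round(),"c",round(cx),round(cy),"size",round(a),round(b),"ang",round(np.degrees(np.arctan2(e[1],e[0]))%180))
E
python3 - <<'E'
from h import *
a=cv2.imread("pics/scene0.png"); b=cv2.imread("pics/side0.png")
pegs("scene",a,(180,170,345,300)); pegs("side",b,(180,170,400,300))
c1=cv2.resize(a[125:265,165:365],None,fx=4,fy=4)
c2=cv2.resize(b[190:420,130:430],None,fx=2.6,fy=2.6)
cv2.imwrite("pics/c1.png",c1); cv2.imwrite("pics/c2.png",c2)
print(c1.shape,c2.shape)
E
```

```text
scene px [241. 243.] c 435 95 size 72 17 ang 15
scene px [309. 225.] c 602 63 size 73 14 ang 27
scene px [269. 193.] c 583 215 size 21 69 ang 157
side px [258. 272.] c 583 215 size 17 74 ang 155
side px [354. 238.] c 434 95 size 71 18 ang 14
side px [194. 213.] c 741 101 size 31 29 ang 14
side px [270. 212.] c 600 62 size 71 21 ang 26
(560, 800, 3) (598, 780, 3)
```

View pics/c1.png

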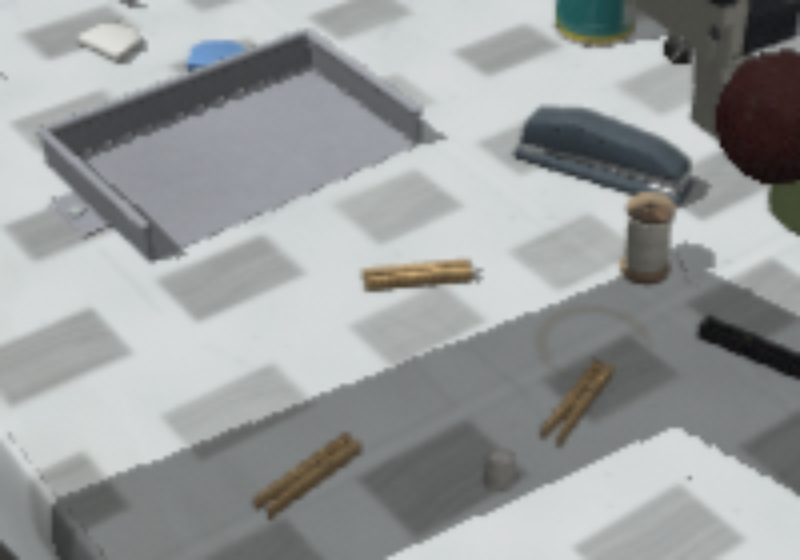

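View pics/c2.png

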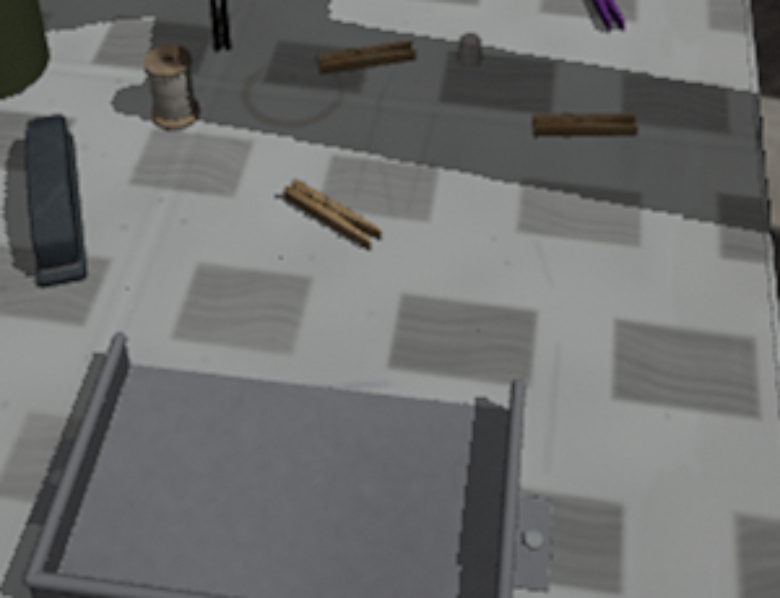

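Run:
```python
from h import *
s=lambda p:np.array(p)/4+[165,125]
t=lambda p:np.array(p)/2.6+[130,190]
f=lambda w:(w*1000).round().tolist()
print("scene rim FL,BL,BR,FR",f(cast("scene",s([(148,222),(43,132),(308,32),(422,108)]),.032)))
print("scene floor L outer/inner,R",f(cast("scene",s([(150,258),(178,252),(418,145)]),0)))
print("side rim FR,BR,FL",f(cast("side",t([(119,337),(35,580),(518,383)]),.032)))
print("side floor R, L",f(cast("side",t([(128,366),(510,406)]),0)))
print("thimble",f(cast("scene",s([(500,487)]),0)),f(cast("side",t([(470,62)]),0)))
print("spool",f(cast("scene",s([(646,275)]),0)),f(cast("side",t([(175,122)]),0)))
print("black",f(cast("scene",s([(705,330),(800,368)]),0.006)), "stapler",f(cast("scene",s([(517,155),(690,200)]),0)))
V=r.camera_info("scene")["view"]
```

```text
scene rim FL,BL,BR,FR [[447.0, 327.0], [429.0, 463.0], [653.0, 485.0], [671.0, 348.0]]
scene floor L outer/inner,R [[446.0, 331.0], [465.0, 327.0], [668.0, 350.0]]
side rim FR,BR,FL [[666.0, 354.0], [649.0, 494.0], [444.0, 331.0]]
side floor R, L [[667.0, 351.0], [447.0, 325.0]]
thimble [[525.0, 31.0]] [[525.0, 42.0]]
spool [[716.0, 140.0]] [[714.0, 155.0]]
black [[708.0, 70.0], [734.0, 11.0]] stapler [[723.0, 301.0], [794.0, 190.0]]
```

Run:
```python
from h import *
print("press base px corners",(cast("scene",[(372,298),(332,303),(375,327),(425,272)],0)*1000).round().tolist(), "ball",(cast("scene",[(360,155)],.414)*1000).round().tolist())
```

```text
press base px corners [[585.0, -176.0], [509.0, -141.0], [544.0, -228.0], [729.0, -187.0]] ball [[439.0, -214.0]]
```

Request:
jog_arm(
  deltas=[
    [[-1,-2.3,4.1,-3.5,0],[-1,-2.3,4.1,-3.5,0],[-1,-2.3,4.1,-3.5,0],[-1,-2.3,4.1,-3.5,0],[-1,0,0,0,0],[-1,0,0,0,0],[-1,0,0,0,0],[-1,0,0,0,0]],
  ],
  force=20,
)

```text
time_s: 1.1
tcp_pos: [0.5837, 0.1633, 0.1062]
eef_rot: [-179.9, 0.0, -90.1]
contact_force: [0.3, 0.0, -0.1]
gripper_width: 0.0131
gripper_force: 0.0
```

Request:
jog_arm(
  deltas=[
    [[-1,0,0,-4,0],[-1,0,0,-3,0],[-1,0,0,-1.3,0],[-1,0,0,0,0],[-1,0,1.5,0,0],[-1,0,1.5,0,0],[-1,0,1.5,0,0],[-1,0,1.5,0,0]],
  ],
)

```text
time_s: 2.1
tcp_pos: [0.5831, 0.2255, 0.023]
eef_rot: [-180.0, 0.0, -90.0]
contact_force: [0.6, -1.3, 0.9]
gripper_width: 0.0005
gripper_force: 0.1
```

Request:
jog_arm(
  deltas=[
    [[-1,0,1.5,0,0],[-1,0,1.5,0,0],[-1,0,1.5,0,0],[-1,0,1.5,0,0],[-1,0,1.5,0,0],[-1,0,1.5,0,0],[-1,0,1.0,0,0],[-1,0,0.5,0,0]],
  ],
)

```text
time_s: 3.1
tcp_pos: [0.5829, 0.3296, 0.0225]
eef_rot: [180.0, -0.0, -90.0]
contact_force: [-0.3, -0.6, 0.8]
gripper_width: 0.0003
gripper_force: 0.1
```

Run:
```python
from h import *
for n,b in(("scene",(150,110,345,300)),("side",(130,170,400,420))):
    im=r.capture(n); cv2.imwrite(f"pics/{n}1.png",im); pegs(n,im,b)
```

```text
scene px [241. 243.] c 436 95 size 74 17 ang 15
scene px [309. 225.] c 601 63 size 72 14 ang 27
scene px [250. 149.] c 653 416 size 114 46 ang 1
scene px [186. 115.] c 569 729 size 82 54 ang 68
side px [235. 338.] c 580 348 size 18 71 ang 180
side px [235. 305.] c 602 299 size 30 98 ang 180
side px [258. 283.] c 575 238 size 15 24 ang 157
```

View pics/side1.png

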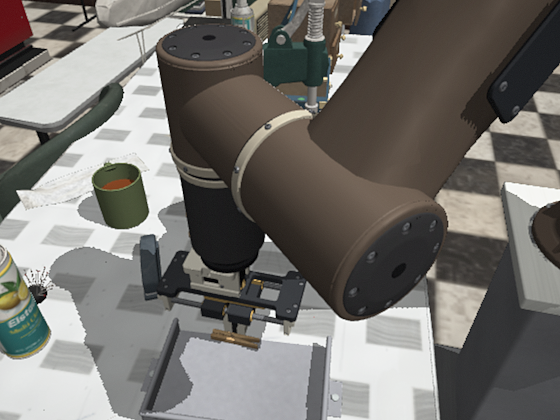

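Request:
jog_arm(
  deltas=[
    [[-1,0,1.5,0,0],[-1,0,1.5,0,0],[-1,0,1.5,0,0],[-1,0,1.5,0,0],[-1,0,1.2,0,0],[-1,0,0.8,0,0],[-1,0,0,0,0],[-1,0,-2,0,0]],
  ],
)

```text
time_s: 4.2
tcp_pos: [0.5828, 0.3892, 0.0223]
eef_rot: [-180.0, 0.0, -89.9]
contact_force: [-1.0, 0.2, 0.5]
gripper_width: 0.0008
gripper_force: 0.0
```

Request:
jog_arm(
  deltas=[
    [[-1,0,-1,3,0],[-1,0,0,6,0],[-1,-2.6,-5,0,-0.07],[-1,-2.6,-5,0,-0.07],[-1,-2.6,-5,0,-0.07],[-1,-2.6,-5,0,0],[-1,-2.6,-5,0,0],[-1,-2.6,-5,0,0]],
  ],
)

```text
time_s: 5.2
tcp_pos: [0.4252, 0.0762, 0.1126]
eef_rot: [-180.0, 0.0, -102.1]
contact_force: [1.0, -1.2, 0.5]
gripper_width: 0.0005
gripper_force: 0.0
```

Request:
jog_arm(
  deltas=[
    [[-1,0,-2.5,0,0],[-1,0,0,-5,0],[-1,0,0,-3,0],[-1,0,0,-1,0],[-1,0,0,0,0],[-1,0.31,1.47,0,0],[-1,0.31,1.47,0,0],[-1,0.31,1.47,0,0]],
  ],
)

```text
time_s: 6.2
tcp_pos: [0.437, 0.0998, 0.0232]
eef_rot: [-179.9, 0.1, -102.0]
contact_force: [-0.5, -0.8, 0.8]
gripper_width: 0.0003
gripper_force: 0.0
```

Request:
jog_arm(
  deltas=[
    [[-1,0.31,1.47,0,0],[-1,0.31,1.47,0,0],[-1,0.31,1.47,0,0],[-1,0.31,1.47,0,0],[-1,0.31,1.47,0,0],[-1,0.31,1.47,0,0],[-1,0.31,1.47,0,0],[-1,0.2,0.98,0,0]],
  ],
)

```text
time_s: 7.2
tcp_pos: [0.4602, 0.2118, 0.0225]
eef_rot: [-180.0, 0.0, -102.0]
contact_force: [0.4, -0.7, 1.2]
gripper_width: 0.0001
gripper_force: 0.1
```

Run:
```python
from h import *
for n,b in(("scene",(150,110,345,300)),("side",(130,170,430,420))):
    im=r.capture(n); cv2.imwrite(f"pics/{n}2.png",im); pegs(n,im,b)
```

```text
scene px [309. 225.] c 602 63 size 73 15 ang 27
scene px [229. 187.] c 509 297 size 24 103 ang 180
scene px [185. 115.] c 570 732 size 75 54 ang 68
side px [218. 388.] c 580 429 size 72 16 ang 0
side px [325. 292.] c 466 230 size 19 72 ang 168
side px [335. 259.] c 466 164 size 36 98 ang 168
side px [357. 244.] c 429 111 size 22 20 ang 77
side px [194. 213.] c 741 101 size 31 29 ang 14
side px [269. 211.] c 600 62 size 70 21 ang 26
```

View pics/side2.png

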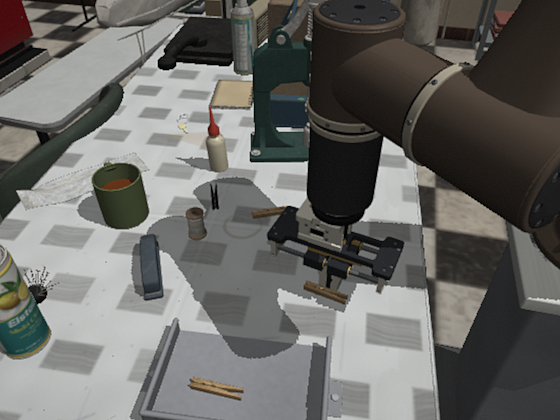

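Request:
jog_arm(
  deltas=[
    [[-1,0.31,1.47,0,0],[-1,0.31,1.47,0,0],[-1,0.31,1.47,0,0],[-1,0.31,1.47,0,0],[-1,0.31,1.47,0,0],[-1,0.31,1.47,0,0],[-1,0.31,1.47,0,0],[-1,0.31,1.47,0,0]],
  ],
)

```text
time_s: 8.3
tcp_pos: [0.485, 0.3294, 0.0225]
eef_rot: [180.0, -0.0, -102.0]
contact_force: [0.1, -0.6, -0.2]
gripper_width: 0.0003
gripper_force: 0.0
```

Request:
jog_arm(
  deltas=[
    [[-1,0.31,1.47,0,0],[-1,0.31,1.47,0,0],[-1,0.2,1.0,0,0],[-1,0.1,0.5,0,0],[-1,0,0,0,0],[-1,-0.4,-2,0,0],[-1,-0.2,-1,3,0],[-1,0,0,6,0]],
  ],
)

```text
time_s: 9.3
tcp_pos: [0.4861, 0.3391, 0.111]
eef_rot: [179.8, -0.3, -102.1]
contact_force: [0.5, 1.4, 0.3]
gripper_width: 0.0006
gripper_force: 0.0
```

Request:
jog_arm(
  deltas=[
    [[-1,1.9,-5.4,0,0.07],[-1,1.9,-5.4,0,0.07],[-1,1.9,-5.4,0,0.07],[-1,1.9,-5.4,0,0],[-1,1.9,-5.4,0,0],[-1,1.9,-5.4,0,0],[-1,0,0,0,0],[-1,0,0,0,0]],
  ],
)

```text
time_s: 10.3
tcp_pos: [0.601, 0.0177, 0.1124]
eef_rot: [180.0, 0.0, -90.1]
contact_force: [-1.3, 0.2, 0.4]
gripper_width: 0.0007
gripper_force: 0.0
```

Run:
```python
from h import *
for n,b in(("scene",(150,110,345,300)),("side",(130,170,430,420))):
    im=r.capture(n); cv2.imwrite(f"pics/{n}3.png",im); pegs(n,im,b)
```

```text
scene px [309. 225.] c 602 63 size 73 14 ang 27
scene px [331. 183.] c 753 158 size 44 107 ang 180
scene px [308. 174.] c 720 234 size 51 26 ang 24
scene px [210. 170.] c 500 391 size 23 70 ang 168
scene px [230. 155.] c 579 429 size 70 22 ang 1
scene px [186. 115.] c 569 729 size 82 54 ang 68
side px [218. 388.] c 580 429 size 16 72 ang 180
side px [282. 377.] c 500 391 size 17 72 ang 168
side px [198. 212.] c 734 96 size 16 31 ang 131
side px [270. 212.] c 600 62 size 71 21 ang 27
```

Request:
jog_arm(
  deltas=[
    [[-1,0,0,-5,0],[-1,0,0,-3,0],[-1,0,0,-1,0],[-1,0,0,0,0],[-1,0,1.2,0,0],[-1,0,1.2,0,0],[-1,0,1.2,0,0],[-1,0,1.2,0,0]],
  ],
)

```text
time_s: 11.4
tcp_pos: [0.6021, 0.0679, 0.0229]
eef_rot: [-180.0, 0.0, -90.0]
contact_force: [0.8, -0.6, -0.4]
gripper_width: 0.0007
gripper_force: 0.0
```

Request:
jog_arm(
  deltas=[
    [[-1,0,1.5,0,0],[-1,0,1.5,0,0],[-1,0,1.5,0,0],[-1,0,1.5,0,0],[-1,0,1.5,0,0],[-1,0,1.5,0,0],[-1,0,1.5,0,0],[-1,0,1,0,0]],
  ],
)

```text
time_s: 12.4
tcp_pos: [0.602, 0.1828, 0.0225]
eef_rot: [-180.0, 0.0, -90.0]
contact_force: [0.3, -0.6, -0.4]
gripper_width: 0.0007
gripper_force: 0.1
```

Run:
```python
from h import *
for n,b in(("side",(130,170,430,420)),):
    im=r.capture(n); cv2.imwrite(f"pics/{n}4.png",im); pegs(n,im,b)
```

```text
side px [218. 388.] c 580 429 size 72 16 ang 0
side px [282. 377.] c 500 391 size 17 72 ang 168
side px [249. 263.] c 602 200 size 72 20 ang 0
side px [252. 229.] c 624 127 size 36 99 ang 180
side px [271. 213.] c 599 70 size 19 26 ang 104
```

Request:
jog_arm(
  deltas=[
    [[-1,0,1.5,0,0],[-1,0,1.5,0,0],[-1,0,1.5,0,0],[-1,0,1.5,0,0],[-1,0,1.5,0,0],[-1,0,1.5,0,0],[-1,0,1.5,0,0],[-1,0,1.5,0,0]],
  ],
)

```text
time_s: 13.45
tcp_pos: [0.6019, 0.3028, 0.0225]
eef_rot: [180.0, -0.0, -90.0]
contact_force: [-0.7, -0.3, -0.1]
gripper_width: 0.0007
gripper_force: 0.1
```

Request:
jog_arm(
  deltas=[
    [[-1,0,1.5,0,0],[-1,0,1.5,0,0],[-1,0,1.5,0,0],[-1,0,1.2,0,0],[-1,0,0.7,0,0],[-1,0,0,0,0],[-1,0,-2,0,0],[-1,0,-1,3,0]],
  ],
)

```text
time_s: 14.45
tcp_pos: [0.6001, 0.3324, 0.0501]
eef_rot: [179.7, -0.2, -90.1]
contact_force: [0.5, 0.0, 0.3]
gripper_width: 0.0002
gripper_force: 0.0
```

Request:
jog_arm(
  deltas=[
    [[-1,0,0,6,0],[-1,0,-3,5,0],[-1,0,-6,0,0],[-1,0,-6,0,0],[-1,0,-6,0,0],[-1,0,-6,0,0],[-1,0,-6,0,0],[-1,0,0,0,0]],
  ],
)

```text
time_s: 15.45
tcp_pos: [0.6005, 0.0007, 0.1626]
eef_rot: [180.0, -0.0, -90.3]
contact_force: [-0.1, 0.2, 0.2]
gripper_width: 0.0004
gripper_force: 0.0
```

Run:
```python
from h import *
for n,b in(("scene",(150,110,345,300)),("side",(130,170,430,420))):
    im=r.capture(n); cv2.imwrite(f"pics/{n}5.png",im); pegs(n,im,b)
```

```text
scene px [210. 170.] c 500 391 size 23 70 ang 168
scene px [334. 167.] c 802 217 size 103 39 ang 21
scene px [244. 160.] c 604 386 size 21 70 ang 180
scene px [314. 157.] c 787 292 size 59 31 ang 22
scene px [230. 155.] c 579 429 size 70 22 ang 1
scene px [186. 115.] c 569 729 size 82 54 ang 68
side px [218. 388.] c 580 429 size 72 16 ang 0
side px [282. 377.] c 500 391 size 17 72 ang 168
side px [213. 357.] c 602 385 size 16 73 ang 180
side px [194. 213.] c 741 101 size 31 29 ang 14
```

View pics/side5.png

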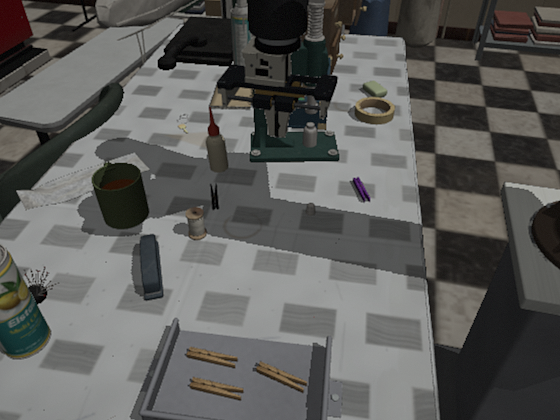

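View pics/scene5.png

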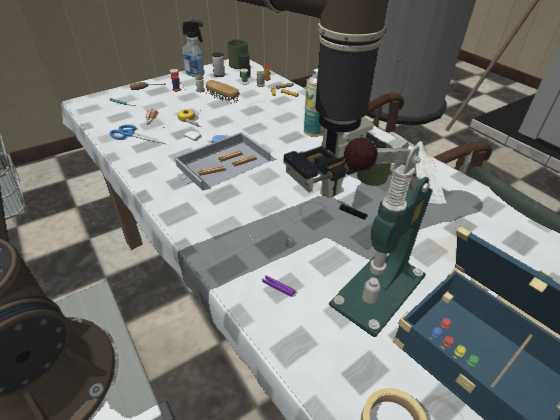

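All three pegs lie inside the pan: in the side view they are at (213,357), (218,388) and (282,377). The spool (194,213) and thimble (310,209) are where they were.

```bash
python3 -c "
from plant import r
print(r.close_job())"
```

```text
the job is handed in; nothing more can be done
None
```

All three wooden pegs are wholly inside the pan, the spool and thimble stand where they were, and I handed the job in after about 16 s of robot time.

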